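Sort the microscope stain bottles by weight, turning the full ones over

TASK

Check the closed stain bottles one after another in the order of their caps, weakest stain first: white, yellow, green, blue (a colour may be missing). Lift each one and feel its weight: a full bottle (over 460 g) you turn upside down to mix it and then stand upright on the green mat, a spent one (under 340 g) you stand upright on the red mat, and anything in between you may treat as either. Leave the other things on the bench where they are, and let go of every bottle.

Things in the scene. Friction and masses are not known exactly. Their poses are not given: they have to be found in the camera images.
- bottle_white: closed brown bottle, white screw cap (stays on); up to four alike but for the cap. Thick heavy base; round straight body 62 mm in diameter up to 84 mm, cap 42 mm in diameter, 108 mm tall in all. Hidden weight 168 to 672 g, whatever the cap; centre of mass on the axis 35 mm above the foot. Origin: centre of its underside; z along its axis to the cap.
- bottle_yellow: closed brown bottle, yellow screw cap (stays on); up to four alike but for the cap. Thick heavy base; round straight body 62 mm in diameter up to 84 mm, cap 42 mm in diameter, 108 mm tall in all. Hidden weight 168 to 672 g, whatever the cap; centre of mass on the axis 35 mm above the foot. Origin: centre of its underside; z along its axis to the cap.
- bottle_green: closed brown bottle, green screw cap (stays on); up to four alike but for the cap. Thick heavy base; round straight body 62 mm in diameter up to 84 mm, cap 42 mm in diameter, 108 mm tall in all. Hidden weight 168 to 672 g, whatever the cap; centre of mass on the axis 35 mm above the foot. Origin: centre of its underside; z along its axis to the cap.
- bottle_blue: closed brown bottle, blue screw cap (stays on); up to four alike but for the cap. Thick heavy base; round straight body 62 mm in diameter up to 84 mm, cap 42 mm in diameter, 108 mm tall in all. Hidden weight 168 to 672 g, whatever the cap; centre of mass on the axis 35 mm above the foot. Origin: centre of its underside; z along its axis to the cap.
- mat_green: fixed flat green mat for full (turned-over) bottles, 220 x 220 mm, 4 mm thick, no rim; room for all four bottles. It lies on the robot's left or right and is turned a little. Origin: centre of its underside, x and y along its sides, z up.
- mat_red: fixed flat red mat for spent bottles, 220 x 220 mm, 4 mm thick, no rim; room for all four bottles. It lies on the robot's left or right and is turned a little. Origin: centre of its underside, x and y along its sides, z up.
- dish_1: closed flat culture dish, 90 mm in diameter, 16 mm high, loose, not to be disturbed. Origin: centre of its underside.
- dish_2: closed flat culture dish, 90 mm in diameter, 16 mm high, loose, not to be disturbed. Origin: centre of its underside.
- slidebox_wood: closed pale wooden slide box just beyond the bottles, 100 (x) x 170 (y) x 32 mm, loose, not to be disturbed. Origin: centre of its underside.
- pen_pot: blue pen pot, 72 mm in diameter, 145 mm high with its pens, loose, not to be disturbed. Origin: centre of its underside.

How it is judged (in metres and radians):
On the way, in this order (a step that is already met when the one before it is completed fails the run):
1. the white-capped bottle has been turned upside down (cap well below level, tilted more than 2.2 rad), or, weighing under 460 g, stands released on the red mat ((angle between bottle_white's own z axis and vertical above 2.2 rad or (x of bottle_white in the frame of mat_red between -0.095 and 0.095 m and y of bottle_white in the frame of mat_red between -0.095 and 0.095 m and z of bottle_white in the frame of mat_red below 0.012 m and angle between bottle_white's own z axis and vertical below 0.15 rad and linear speed of bottle_white below 0.03 m/s and contact force between the fingers and bottle_white below 0.1 N and contact force between bottle_white and mat_red between 0.8 and 4.7 N))), for 0.2 s.
2. the yellow-capped bottle has been turned upside down (cap well below level, tilted more than 2.2 rad), or, weighing under 460 g, stands released on the red mat ((angle between bottle_yellow's own z axis and vertical above 2.2 rad or (x of bottle_yellow in the frame of mat_red between -0.095 and 0.095 m and y of bottle_yellow in the frame of mat_red between -0.095 and 0.095 m and z of bottle_yellow in the frame of mat_red below 0.012 m and angle between bottle_yellow's own z axis and vertical below 0.15 rad and linear speed of bottle_yellow below 0.03 m/s and contact force between the fingers and bottle_yellow below 0.1 N and contact force between bottle_yellow and mat_red between 0.8 and 4.7 N))), for 0.2 s.
3. the green-capped bottle has been turned upside down (cap well below level, tilted more than 2.2 rad), or, weighing under 460 g, stands released on the red mat ((angle between bottle_green's own z axis and vertical above 2.2 rad or (x of bottle_green in the frame of mat_red between -0.095 and 0.095 m and y of bottle_green in the frame of mat_red between -0.095 and 0.095 m and z of bottle_green in the frame of mat_red below 0.012 m and angle between bottle_green's own z axis and vertical below 0.15 rad and linear speed of bottle_green below 0.03 m/s and contact force between the fingers and bottle_green below 0.1 N and contact force between bottle_green and mat_red between 0.8 and 4.7 N))), for 0.2 s.
4. the blue-capped bottle has been turned upside down (cap well below level, tilted more than 2.2 rad), or, weighing under 460 g, stands released on the red mat ((angle between bottle_blue's own z axis and vertical above 2.2 rad or (x of bottle_blue in the frame of mat_red between -0.095 and 0.095 m and y of bottle_blue in the frame of mat_red between -0.095 and 0.095 m and z of bottle_blue in the frame of mat_red below 0.012 m and angle between bottle_blue's own z axis and vertical below 0.15 rad and linear speed of bottle_blue below 0.03 m/s and contact force between the fingers and bottle_blue below 0.1 N and contact force between bottle_blue and mat_red between 0.8 and 4.7 N))), for 0.2 s.
At the end, for the whole second after the job is handed in: Every bottle present stands upright (within 0.15 rad), released and at rest, on a mat: on the green mat only bottles over 340 g, on the red mat only bottles under 460 g (judged by how hard the bottle presses on the mat) (((x of bottle_white in the frame of mat_green between -0.095 and 0.095 m and y of bottle_white in the frame of mat_green between -0.095 and 0.095 m and z of bottle_white in the frame of mat_green below 0.012 m and angle between bottle_white's own z axis and vertical below 0.15 rad and linear speed of bottle_white below 0.03 m/s and contact force between the fingers and bottle_white below 0.1 N and contact force between bottle_white and mat_green above 3.2 N) or (x of bottle_white in the frame of mat_red between -0.095 and 0.095 m and y of bottle_white in the frame of mat_red between -0.095 and 0.095 m and z of bottle_white in the frame of mat_red below 0.012 m and angle between bottle_white's own z axis and vertical below 0.15 rad and linear speed of bottle_white below 0.03 m/s and contact force between the fingers and bottle_white below 0.1 N and contact force between bottle_white and mat_red between 0.8 and 4.7 N)) and ((x of bottle_yellow in the frame of mat_green between -0.095 and 0.095 m and y of bottle_yellow in the frame of mat_green between -0.095 and 0.095 m and z of bottle_yellow in the frame of mat_green below 0.012 m and angle between bottle_yellow's own z axis and vertical below 0.15 rad and linear speed of bottle_yellow below 0.03 m/s and contact force between the fingers and bottle_yellow below 0.1 N and contact force between bottle_yellow and mat_green above 3.2 N) or (x of bottle_yellow in the frame of mat_red between -0.095 and 0.095 m and y of bottle_yellow in the frame of mat_red between -0.095 and 0.095 m and z of bottle_yellow in the frame of mat_red below 0.012 m and angle between bottle_yellow's own z axis and vertical below 0.15 rad and linear speed of bottle_yellow below 0.03 m/s and contact force between the fingers and bottle_yellow below 0.1 N and contact force between bottle_yellow and mat_red between 0.8 and 4.7 N)) and ((x of bottle_green in the frame of mat_green between -0.095 and 0.095 m and y of bottle_green in the frame of mat_green between -0.095 and 0.095 m and z of bottle_green in the frame of mat_green below 0.012 m and angle between bottle_green's own z axis and vertical below 0.15 rad and linear speed of bottle_green below 0.03 m/s and contact force between the fingers and bottle_green below 0.1 N and contact force between bottle_green and mat_green above 3.2 N) or (x of bottle_green in the frame of mat_red between -0.095 and 0.095 m and y of bottle_green in the frame of mat_red between -0.095 and 0.095 m and z of bottle_green in the frame of mat_red below 0.012 m and angle between bottle_green's own z axis and vertical below 0.15 rad and linear speed of bottle_green below 0.03 m/s and contact force between the fingers and bottle_green below 0.1 N and contact force between bottle_green and mat_red between 0.8 and 4.7 N)) and ((x of bottle_blue in the frame of mat_green between -0.095 and 0.095 m and y of bottle_blue in the frame of mat_green between -0.095 and 0.095 m and z of bottle_blue in the frame of mat_green below 0.012 m and angle between bottle_blue's own z axis and vertical below 0.15 rad and linear speed of bottle_blue below 0.03 m/s and contact force between the fingers and bottle_blue below 0.1 N and contact force between bottle_blue and mat_green above 3.2 N) or (x of bottle_blue in the frame of mat_red between -0.095 and 0.095 m and y of bottle_blue in the frame of mat_red between -0.095 and 0.095 m and z of bottle_blue in the frame of mat_red below 0.012 m and angle between bottle_blue's own z axis and vertical below 0.15 rad and linear speed of bottle_blue below 0.03 m/s and contact force between the fingers and bottle_blue below 0.1 N and contact force between bottle_blue and mat_red between 0.8 and 4.7 N))); the robot touches nothing.
It fails at once if a dish, slide box or the pen pot is shoved away (more than 8 cm) (distance of any of dish_1, dish_2, slidebox_wood, pen_pot from where it was at the start of the episode above 0.08 m).
Of bottle_white, bottle_yellow, bottle_green, bottle_blue only 3 to 4 are there at a start; the rules pass over those that are not, and their reading is None.
At some moment in a run one of bottle_white, bottle_yellow, bottle_green, bottle_blue may be knocked a few centimetres aside while the robot is not near it.
It also fails if it takes over 210 s, if anything falls off the work surface, if the arm or the gripper's body presses on something with over 40 N, if the wrist force passes 120 N, or if a joint passes its speed limit or range.

ROBOT

A 6-joint arm with a two-finger parallel gripper is mounted at the origin on the work surface. World frame = base frame: x ahead of the robot, y to its left, z up, the work surface at z = 0. Lengths are in mm, angles in rad, forces in N, time in s.
With the tool pointing down it reaches from about 350 to 850 mm from the base axis. Payload 8.1 kg.
Tool frame: the origin (TCP) lies on the centre line of the jaws, within the pads' length; the fingertips stand 25 mm ahead of it and the grasp point (between the pads) lies 6 mm ahead of it (arm.tips_ahead is the distance from the TCP to the fingertips, in mm); z points along the fingers, y is the line along which they close (so a half turn about z gives the same grasp; the last joint's range is limited). The gripper opens to 85 mm and grips with 20 to 120 N. Pads are 22 mm wide; open, the fingers measure 114 mm over their backs; the gripper's body (76 mm by 85 mm) begins 54 mm behind the grasp point. The pads swing forward as they close: fully open they stand 13 mm farther back than shut.
Start: joints at [1.158, 0.13, 1.488, -0, 1.523, -0.085], TCP at [193.155, 568.064, 256.292] pointing down, gripper open.
Joint ranges: [-2.96, 2.96], [-0.89, 2.26], [0.02, 2.5], [-1.34, 4.48], [0, 2.73], [-2.66, 2.66]. Speed limits (rad/s): [2.39, 2.39, 2.79, 3.14, 3.14, 3.14].

INTERFACE

Orientations are given as a rotation vector (axis times angle).
In Python, from rig import arm, imaging, ticket gives the robot as it stands. Calls block until the motion is done:
- arm.move_ptp(position, orientation): joint-space move of the TCP to a pose.
- arm.move_l(position, rot=None, rate=150, f_stop=None): straight line of the TCP; rot=None keeps the orientation; rate is the mean speed in mm/s. With f_stop (N) it stops when the force on the tool has changed by that much, and returns True; else False.
- arm.goto_joints(angles): joint-space move.
- arm.command_gripper(opening, force=None): finger opening in mm; force is the grip in N (None keeps the last); returns when the fingers have stopped.
- arm.pause(seconds).
- arm.solve_ik(position, orientation): joint angles nearest the present ones, or None.
- arm.state(): the state.
- imaging.get_image(name): name is "scene" or "top" or "wrist"; returns (picture, depth): 384x512x3 uint8, red, green, blue; 384x512 float32, mm along the optical axis (not along the pixel's ray), 0 where there is no reading.
- imaging.camera_params(name): a dict with "mtx" (3x3 intrinsics, pixels), "position" and "orientation" of the camera in the world. Camera axes: x right, y up, looking along -z (the intrinsics and any distortion apply to the point x, -y, -z); pixel columns grow to the right and rows downward; lengths in mm; the calibration is good to about 2 mm. A picture is of the moment at which its call begins: read the wrist's pose just before it. camera_params takes no time and is no camera call; for the wrist camera it gives the pose at the moment of the call.
A pose or a line that the arm cannot do raises arm.IKError and nothing moves.
- ticket.close_job(): hands the job in; it is judged then, once.
The state is a dict: "time_s": time; "q": joint angles; "qvel": joint speeds; "tau": joint torques, N m; "ee_pos": TCP position; "orientation": TCP orientation; "force": force on the tool from outside, world axes, zero at the start; "torque": the same for the moment, N m; "finger_gap": finger opening in mm; "grip_force": force on a finger pad.
Only numpy, scipy, OpenCV 4.12 (cv2) and the standard library are available. Lean on these libraries where they do the work, as an engineer would, in place of code of your own. Each camera call takes 0.05 s, during which the arm holds its last target. There are 200 camera calls.

## Working session

There is one attempt and no reset: what is moved stays moved. The work goes in short steps, each a Python script; the robot and the scene stay as the last script left them, time stands still between calls to the robot, and variables do not carry over. Pictures are saved under pics/ and viewed, at most 14 in all, crops included, and the job is handed in when it is done.

```bash
ls; mkdir -p pics; python3 - <<'E'
from rig import arm, imaging, ticket
import cv2
for n in("scene","top"):
    p,d=imaging.get_image(n); cv2.imwrite(f"pics/{n}0.png",p[:,:,::-1])
    c=imaging.camera_params(n); print(n,c,(d>0).mean())
print(arm.state(),arm.tips_ahead)
E
```

```text
pics
scene {'mtx': array([[417.22257712,   0.        , 260.92047546],
       [  0.        , 417.22257712, 185.34367591],
       [  0.        ,   0.        ,   1.        ]]), 'position': array([1569.19730126,   59.90311056,  762.41726836]), 'orientation': array([0.71138289, 0.73494626, 1.52391534])} 0.9959513346354166
top {'mtx': array([[431.05215364,   0.        , 255.97966242],
       [  0.        , 431.05215364, 185.45374348],
       [  0.        ,   0.        ,   1.        ]]), 'position': array([ 478.65343866,   -2.84085356, 1164.77043709]), 'orientation': array([ 0.09010384, -0.09239754, -1.53927656])} 0.9960988362630209
{'time_s': 0.1, 'q': array([ 1.15757901e+00,  1.31095852e-01,  1.48918597e+00, -2.08931355e-05,
        1.52301866e+00, -8.53838478e-02]), 'qvel': array([-0.00080857, -0.00255348, -0.00201696,  0.00104516, -0.00010534,
       -0.0008217 ]), 'tau': array([ 1.88963546e-03, -5.70957112e+01, -5.01940012e+01, -9.74820318e-05,
        8.39843822e-03,  9.41691781e-06]), 'ee_pos': array([192.98410199, 567.62479474, 255.33464749]), 'orientation': array([-5.12589451e-01, -3.09908525e+00,  2.60746365e-03]), 'force': array([-0.23653099,  0.21913502,  0.27574469]), 'torque': array([ 0.02822839, -0.01805009,  0.01389277]), 'grip_force': 0.0, 'finger_gap': 85.56427364402678} 25.0
```

View pics/scene0.png

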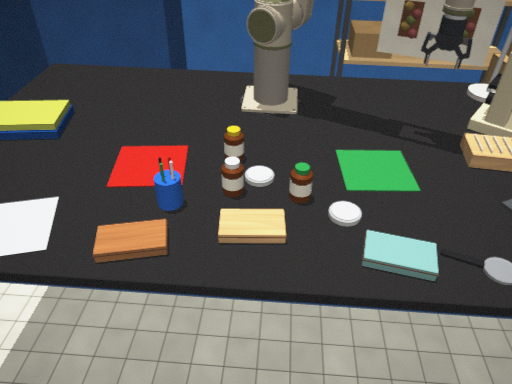

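View pics/top0.png

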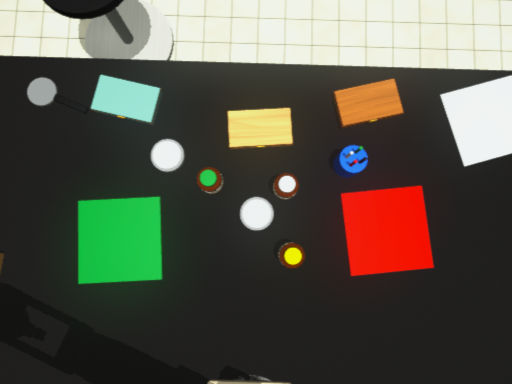

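Top view: white cap at (287,184), yellow at (292,256), green at (208,178) and no blue bottle. The red mat is at (388,231) on the robot's right and the green mat at (120,240) on its left. Dishes are at (167,155) and (257,213), and the pot is at (353,159).

```bash
cat > h.py <<'E'
from rig import arm, imaging, ticket
import numpy as np, cv2
from scipy.spatial.transform import Rotation as R
H={'white':None,'yellow':(24,36),'green':(45,75)}
def ray(name,px,z):
    c=imaging.camera_params(name); px=np.atleast_2d(px).astype(float)
    v=np.c_[px,np.ones(len(px))]@np.linalg.inv(c['mtx']).T
    v=R.from_rotvec(c['orientation']).apply(v*[1,-1,-1]); o=c['position']
    return o+v*((z-o[2])/v[:,2])[:,None]
def blobs(hsv,lo,hi):
    m=cv2.inRange(hsv,np.array(lo),np.array(hi))
    return cv2.findContours(m,cv2.RETR_EXTERNAL,cv2.CHAIN_APPROX_NONE)[0]
def look(save=None):
    p,_=imaging.get_image("top"); hsv=cv2.cvtColor(p,cv2.COLOR_RGB2HSV)
    if save: cv2.imwrite(save,p[:,:,::-1])
    out={}
    for n,(lo,hi) in dict(white=((0,0,140),(179,60,255)),yellow=((22,120,120),(36,255,255)),
                          green=((45,120,60),(80,255,255)),blue=((100,120,60),(130,255,255)),red=((0,200,150),(4,255,255))).items():
        for c in blobs(hsv,lo,hi):
            a=cv2.contourArea(c)
            if a<60: continue
            (u,v),r=cv2.minEnclosingCircle(c)
            if n in('red','green') and a>3000:
                rect=cv2.minAreaRect(c); w=ray("top",cv2.boxPoints(rect),4)
                e=(w[1]-w[0])[:2]; out['mat_'+n]=(w.mean(0)[:2].round(1),round(float((np.degrees(np.arctan2(e[1],e[0]))+45)%90-45),1),rect[1])
            elif a<700 and a/(np.pi*r*r)>.75 and n not in('red',) and v<330:
                out.setdefault(n,[]).append((ray("top",(u,v),108)[0,:2].round(1),round(r,1),(round(u),round(v))))
    return out
E
python3 - <<'E'
from h import *
for k,v in look().items(): print(k,v)
p,d=imaging.get_image("top")
for n,px in dict(g=(208,178),w=(287,184),y=(292,256),mat=(120,240)).items():
    c=d[px[1],px[0]]; cam=imaging.camera_params("top")
    v=np.linalg.inv(cam['mtx'])@[*px,1]*[1,-1,-1]*c
    print(n,cam['position']+R.from_rotvec(cam['orientation']).apply(v))
# side view check
p,_=imaging.get_image("scene"); hsv=cv2.cvtColor(p,cv2.COLOR_RGB2HSV)
for n,lo,hi in(('y',(22,120,120),(36,255,255)),('g',(45,120,60),(80,255,255)),('w',(0,0,140),(179,60,255))):
    for c in blobs(hsv,lo,hi):
        a=cv2.contourArea(c)
        if 60<a<400: u,v=cv2.boundingRect(c)[:2]; m=c[:,0].mean(0); print(n,a,m,ray("scene",m,102)[0])
print(arm.solve_ik([450,0,400],R.from_euler('zx',[0,np.pi]).as_rotvec()), R.from_rotvec(arm.state()['orientation']).as_matrix().round(2))
E
```

```text
white [(array([609.2, -77.8]), 8.7, (286, 184)), (array([827.3, 547.6]), 14.2, (41, 91))]
yellow [(array([433.9, -96.3]), 9.0, (293, 256))]
mat_green (array([459. , 359.7]), 4.4, (84.80867004394531, 87.13935852050781))
green [(array([618.4, 117.4]), 8.5, (208, 178))]
mat_red (array([ 506. , -356.8]), 8.7, (84.53190612792969, 83.17469787597656))
g [617.45844465 116.50669747 108.48318423]
w [608.07322291 -78.84516837 110.71927176]
y [433.25370813 -94.56476261 111.29013123]
mat [457.34076758 356.32050728   2.72327634]
y 105.0 [233.13888889 130.11111111] [432.99761988 -96.61416926 102.        ]
g 135.0 [301.975 167.875] [618.52382476 117.90835215 102.        ]
w 343.0 [356.15333333 380.26      ] [1212.73560982  202.19776169  102.        ]
w 190.5 [300.21818182 189.32727273] [715.65296099 112.80333915 102.        ]
w 176.5 [232.18867925 183.54716981] [708.28727201 -64.57121073 102.        ]
w 378.0 [259.         174.05882353] [659.27137416   1.9386685  102.        ]
w 298.5 [232.76623377 155.06493506] [574.15634245 -79.97884049 102.        ]
w 234.0 [490.08441558 121.32467532] [285.21298886 744.73681699 102.        ]
w 215.5 [479.45454545  89.25454545] [ 27.01813436 796.86995346 102.        ]
w 234.5 [443.58730159  55.73015873] [-323.54273728  757.22531005  102.        ]
w 207.5 [271.35338346   7.39849624] [-1012.38969703   -52.00620257   102.        ]
[-1.14024702e-01 -2.90070421e-01  1.62754757e+00 -4.44089210e-16
  1.80411550e+00  1.45677163e+00] [[-0.95  0.32 -0.  ]
 [ 0.32  0.95 -0.  ]
 [ 0.   -0.   -1.  ]]
```

```bash
cat >> h.py <<'E'
MAT={'green':((459.,359.7),4.4),'red':((506.,-356.8),8.7)}
SLOT=[(48,-48),(-48,48),(-48,-48)]
GZ=67.  # TCP height over the bottle's foot when grasped
def down(xy): return (R.from_euler('z',np.arctan2(xy[1],xy[0]))*R.from_euler('x',np.pi)).as_rotvec()
def fz():
    f=[]
    for _ in range(8): arm.pause(.08); f.append(arm.state()['force'][2])
    return np.mean(f)
def pick(xy):
    arm.command_gripper(85); r=down(xy)
    arm.move_ptp([*xy,260],r); f0=fz()
    arm.move_l([*xy,130],r)
    if arm.move_l([*xy,GZ],r,rate=80,f_stop=8): print("touched on descent!",arm.state()['ee_pos'])
    arm.command_gripper(45,90); s=arm.state(); print('gap',s['finger_gap'],'grip',s['grip_force'],s['ee_pos'])
    arm.move_l([*xy,260],r,rate=120); arm.pause(.4)
    w=(f0-fz())/9.81*1000; print('weight g',w, 'gap',arm.state()['finger_gap']); return w
def flip():
    q=arm.state()['q'].copy(); q[1:5]=[-.05,1.62,0,1.571]; arm.goto_joints(q)
    a=q.copy(); a[3]=2.75; print('up',arm.state()['ee_pos']); arm.goto_joints(a); arm.pause(.5)
    z=R.from_rotvec(arm.state()['orientation']).as_matrix()[:,2]; print('tilt',np.arccos(z[2]*1),'flipped to',arm.state()['ee_pos'])
    arm.goto_joints(q)
def place(mat,k):
    c,a=MAT[mat]; xy=np.array(c)+R.from_euler('z',a,degrees=True).apply([*SLOT[k],0])[:2]; r=down(xy)
    arm.move_ptp([*xy,280],r); arm.move_l([*xy,GZ+18],r); arm.pause(.3)
    t=arm.move_l([*xy,GZ],r,rate=20,f_stop=4); print('placed',mat,xy,t,arm.state()['ee_pos'])
    arm.command_gripper(78); arm.pause(.2); arm.move_l([*xy,280],r); print('t',arm.state()['time_s'])
def job(n,k):
    xy=look()[n][0][0]; print(n,xy); w=pick(xy); full=w>400
    if full: flip()
    place('green' if full else 'red',k)
E
python3 - <<'E'
from h import *
xy=look()['white'][0][0]; w=pick(xy)
E
```

```text
gap 60.59788083543901 grip 98.29487085342407 [610.15563202 -77.79378964  68.32272154]
weight g 597.9306011026626 gap 60.37808972812255
```

```bash
python3 - <<'E'
from h import *
flip()
p,_=imaging.get_image("wrist"); cv2.imwrite("pics/w1.png",p[:,:,::-1])
place('green',0)
for k,v in look("pics/t1.png").items(): print(k,v)
E
```

```text
up [533.9183674  -61.6651836  286.97758846]
tilt 0.39168078902819503 flipped to [560.64642629  65.24229361 939.66557405]
placed green [510.54104546 315.52398124] True [510.37999885 315.45479876  72.36299987]
t 20.6833
white [(array([509.6, 315.9]), 8.6, (125, 219)), (array([827.3, 547.6]), 14.2, (41, 91))]
yellow [(array([433.9, -96.3]), 9.0, (293, 256))]
mat_green (array([460.2, 342.6]), 5.4, (83.56819152832031, 75.2306900024414))
green [(array([618.4, 117.4]), 8.5, (208, 178))]
mat_red (array([ 506. , -356.8]), 8.7, (84.53190612792969, 83.17469787597656))
```

View pics/t1.png

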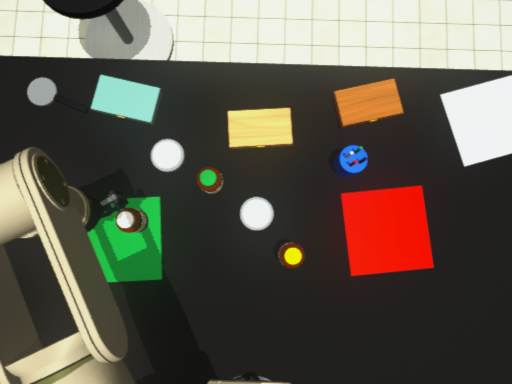

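The white bottle stands on the green mat at pixel (125,219) and the other bottles have not moved. Next is yellow.

```bash
python3 - <<'E'
from h import *
job('yellow',1)
for k,v in look("pics/t2.png").items(): print(k,v)
E
```

```text
yellow [434.3 -96. ]
gap 60.19412302906581 grip 97.41596460342407 [435.21277832 -96.19836066  68.15400555]
weight g 505.45568550144515 gap 60.49591972750584
up [ 522.97903855 -126.72562559  285.35743299]
tilt 0.39163503595110233 flipped to [564.46817318  -3.76099467 939.64934369]
placed green [407.45895454 403.87601876] True [407.31411537 403.77894372  72.19964913]
t 40.6
white [(array([510.4, 315.6]), 8.8, (125, 219)), (array([827.3, 547.6]), 14.2, (41, 91))]
yellow [(array([405.5, 403.5]), 9.2, (86, 261))]
mat_green (array([459.6, 358.2]), 3.4, (85.46304321289062, 84.87506103515625))
green [(array([618.4, 117.4]), 8.5, (208, 178))]
mat_red (array([ 506. , -356.8]), 8.7, (84.53190612792969, 83.17469787597656))
```

View pics/t2.png

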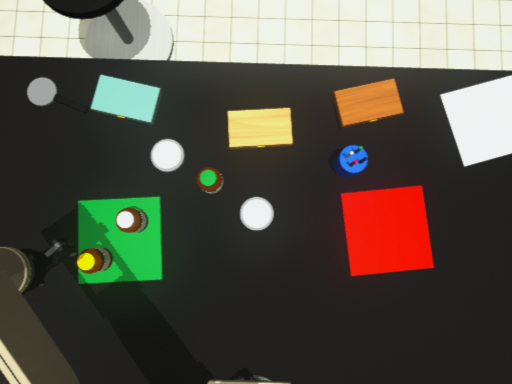

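White at (125,219) and yellow at (86,261) both stand on the green mat. Green is still at (208,178).

```bash
python3 - <<'E'
from h import *
job('green',2)
q=arm.state()['q'].copy(); q[0]=0; arm.goto_joints(q) 
for k,v in look("pics/t3.png").items(): print(k,v)
p,_=imaging.get_image("scene"); cv2.imwrite("pics/s3.png",p[:,:,::-1])
E
```

```text
green [618.4 117.4]
gap 60.72394309045256 grip 98.0722439289093 [619.35074427 117.65572912  68.33298387]
weight g 477.9599975515532 gap 60.21616557836436
up [526.55415423 107.66888941 286.81728555]
tilt 0.3916374937714836 flipped to [512.4336192  236.5600149  939.68924812]
placed green [414.82398124 308.15895454] True [414.65173887 308.07112657  72.2632211 ]
t 59.2417
white [(array([510.4, 315.6]), 8.8, (125, 219)), (array([826.1, 546.8]), 14.2, (41, 91))]
yellow [(array([406., 404.]), 9.3, (85, 261))]
mat_green (array([458.3, 369.3]), 1.7, (86.0, 76.0))
mat_red (array([ 506. , -356.8]), 8.7, (84.53190612792969, 83.17469787597656))
```

View pics/s3.png

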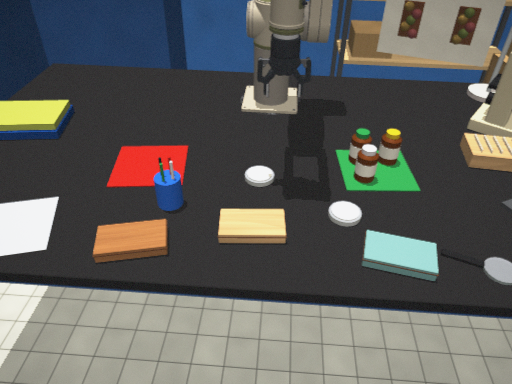

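All three bottles stand upright on the green mat, with caps at (363,133), (393,134) and (369,150). Nothing is touching the robot and everything else on the bench is where it was.

```bash
python3 -c "
from rig import ticket
print(ticket.close_job())"
```

```text
the job is handed in; nothing more can be done
None
```

The job is handed in: white (about 598 g), yellow (505 g) and green (478 g) were all full, so each was turned upside down in that order and now stands released on the green mat; there was no blue bottle.

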